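Check in a specimen carrier: load and send the tote, hang the carrier

TASK

Unload the specimen carrier: set both red-capped pots upright in the blue tote, then push the loaded tote along its rollers, without lifting it, until it is fully home against the stop in the bay. Hang the emptied yellow carrier by its handle on the twin-prong hook so that it hangs level and still; you may do this before or after sending the tote. Keep the pots upright, do not let pots or carrier drop, and leave the cup, the bottle and the tube rack where they stand.

Things in the scene. Friction and masses are not known exactly. Their poses are not given: they have to be found in the camera images.
- carrier: Specimen carrier, 0.28 kg: yellow plastic tray 190 long (x) x 124 wide (y) x 36 mm high, walls and floor 4 mm; origin at the centre of its underside, z up. A 72 mm long middle block, top at 24 mm, parts two wells centred at x = -65 and +65 mm, each 55 (x) x 116 mm (y); one red-capped pot stands in each. A fixed arch handle stands across the middle, in the plane x = 0, rising to 136 mm.
- carrier_grip (a point): Middle of the carrier's black grip bar, on its axis, 130 mm above the tray's underside; axes as the carrier. The bar is round, 12 mm thick, and runs straight along y from -48 to +48 mm; 8 mm steel legs at y = -58 and +58 mm carry it down to the tray's sides.
- pot_a: Sample pot with a screw cap, about 60 g, standing in one well of the carrier: white body 38 to 41 mm across, red cap 45 mm across from 55 to 70 mm above its base; 70 mm high. Origin at the centre of its underside, z up.
- pot_b: The second sample pot, the same as pot_a, in the other well.
- tote: Blue open-topped tote, about 0.35 kg, 150 (x, across the lane) x 200 (y, along the lane) x 80 mm high, walls and floor 4 mm; origin at the centre of its underside, z up, y towards the bay. It stands on the rollers near the open end of the lane and rolls with about 1 to 3 N of push.
- lane: Roller lane, fixed on the bench, 480 mm long in y; +y points from its open end to the bay; origin at its middle, at bench level. Fifteen 25 mm steel rollers, tops at 57.5 mm, turn in place with some drag, so the tote does not coast. Guide rails 160 mm apart inside, tops at 75 mm. From y = 30 mm on it is the white bay: cheeks 160 mm apart and 160 mm high, flared mouth, end wall 175 mm high.
- lane_home (a point): Where the tote's origin lies when the tote is home: on the lane's centre line, at the height of the roller tops, 105 mm in y from the lane's origin; axes as the lane. The tote's end then touches the black rubber stop on the end wall, whose face is at y = 205 mm of the lane, 78 to 112 mm above the bench.
- hook: Hook stand fixed on the bench: grey base plate 220 x 150 x 8 mm, white 30 mm square post 268 mm high at its origin (bench level), and two 8 mm steel prongs towards its -x side, 68 mm apart (y = -34 and +34 mm), tops 235 mm above the bench. They start at x = -21 mm, run level to x = -150 mm and turn up; the tips end at x = -171 mm, 259 mm high.
- hook_seat (a point): Seat point of the hook: midway between the prongs, level with their tops (235 mm up), 135 mm on the -x side of the post's axis; axes as the hook. The hung carrier's bar lies across both prongs here, its axis 6 mm above this point; the tray then clears the post by 25 mm.
- cup: Bystander: open clear plastic cup, 64 mm across, 68 mm high; origin at the centre of its underside.
- reagent: Bystander: amber bottle with a black cap, 60 mm across, 140 mm high; origin at the centre of its underside.
- tube_rack: Bystander: green tube rack 60 (x) x 130 (y) mm with capped tubes, 98 mm high; origin at the centre of its underside.
Mind the look-alikes: they are no part of the job. What is shaped like the pot_a but black or pink is not meant.

How it is judged:
By the outcome, as a careful person would: the job done as asked, in the order asked, and still so for the second after the job is handed in, with the robot touching nothing.
It also fails if it takes over 72 s, if anything falls off the work surface, if the arm or the gripper's body presses on something with over 40 N, if the wrist force passes 120 N, or if a joint passes its speed limit or range.

ROBOT

A 6-joint arm with a two-finger parallel gripper is mounted at the origin on the work surface. World frame = base frame: x ahead of the robot, y to its left, z up, the work surface at z = 0. Lengths are in mm, angles in rad, forces in N, time in s.
With the tool pointing down it reaches from about 350 to 775 mm from the base axis. Payload 7.3 kg.
Tool frame: the origin (TCP) lies midway between the tips of the shut fingers; the grasp point (between the pads) lies 19 mm behind it; z points along the fingers, y is the line along which they close (so a half turn about z gives the same grasp; the last joint's range is limited). The gripper opens to 92 mm and grips with 3 to 60 N. Pads are 19 mm wide; open, the fingers measure 130 mm over their backs; the gripper's body (75 mm by 190 mm) begins 47 mm behind the grasp point.
Start: joints at [1.116, 0.342, 1.524, -0, 1.275, -0.146], TCP at [159.543, 500.195, 187.241] pointing down, gripper open.
Joint ranges: [-2.53, 2.53], [-0.77, 2.02], [0.04, 2.7], [-1, 4.14], [0.28, 2.66], [-3.11, 3.11]. Speed limits (rad/s): [2.57, 2.57, 3.14, 3.14, 3.14, 3.14].

INTERFACE

Orientations are given as [roll, pitch, yaw] about the fixed x, y, z axes, in that order (R = Rz(yaw) Ry(pitch) Rx(roll)).
In Python, from plant import bot gives the robot as it stands.
- The arm moves only by the tool servo_tool, never from a script. Its argument "deltas" is a list of rows, each a list of 2 entries, a list of its own where there are three numbers: the shift along the tool's x, y, z in m, then the turn, a rotation vector about the tool's x, y, z in degrees. A call has 1 to 20 rows; each row shifts and turns the commanded pose from where the row before left it, along the tool's axes as they then stand; what a row does not reach is not made up. A row lasts 1/8 s, in which the tool goes at most 62.5 mm and 10.7 degrees, less where a joint would pass 70% of its speed; a pose out of reach is approached as far as the arm can. A call with a gripper value outside its range is refused whole. "fingers" is the opening, from 0 (shut) to 1 (fully open), set as the call begins (left out, the last holds). The fingers move at their own pace and stop on an object; the grip force is fixed at half the most. Time passes only in rows, so rows that do not move let the fingers close. It gives the time, the measured TCP pose, the force, the opening and the grip force at its end, in the units of the state.
- bot.get_obs(): the state, without advancing time (a new reading comes with each control period).
- bot.capture(name): name is "side" or "top"; returns the picture (480x640x3 uint8, red, green, blue); there is no depth.
- bot.camera_model(name): a dict with "mtx" (3x3 intrinsics, pixels), "dist" ([k1, k2, p1, p2, k3] as OpenCV has them; the pictures are not rectified), "xyz" and "rotation" of the camera in the world. Camera axes: x right, y down, z forward; pixel columns grow to the right and rows downward; lengths in mm; the calibration is good to about 2 mm. A picture is of the moment at which its call begins. camera_model takes no time and is no camera call.
- bot.close_job(): hands the job in; it is judged then, once.
The state is a dict: "time": time; "joint_positions": joint angles; "dq": joint speeds; "tau": joint torques, N m; "tool_pos": TCP position; "tcp_rot": TCP orientation; "contact_force": force on the tool from outside, world axes, zero at the start; "moment": the same for the moment, N m; "grip_width": finger opening in mm; "finger_force": force on a finger pad.
Only numpy, scipy, OpenCV 4.12 (cv2) and the standard library are available. Lean on these libraries where they do the work, as an engineer would, in place of code of your own. Each camera call takes 0.05 s, during which the arm holds its last target. There are 200 camera calls.

## Working session

There is one attempt and no reset: what is moved stays moved. The work goes in short steps, Python scripts to look and compute and a tool call to move; the robot and the scene stay as the last step left them, time stands still between calls to the robot, and variables do not carry over. Pictures are saved under pics/ and viewed, at most 13 in all, crops included, and the job is handed in when it is done.

Besides the shell and the picture viewer there is one more tool, called after "Request:" as name([rows], argument=value, ...), one row to a line, values as JSON. servo_tool: Moves the arm, as the interface text tells. Its arguments: {"type":"object","properties":{"deltas":{"type":"array"},"fingers":{"type":"number"}},"required":["deltas"]}

```bash
ls; mkdir -p pics
python3 - <<'E'
from plant import bot
import cv2,numpy as np
np.set_printoptions(precision=4,suppress=True)
for n in("side","top"):
    im=bot.capture(n); cv2.imwrite(f"pics/{n}0.png",im[:,:,::-1]); m=bot.camera_model(n); print(n,m)
print(bot.get_obs())
E
```

```text
pics
side {'mtx': array([[593.86  ,   0.    , 312.1501],
       [  0.    , 593.86  , 229.0312],
       [  0.    ,   0.    ,   1.    ]]), 'dist': array([-0.0498,  0.    ,  0.    ,  0.    ,  0.    ]), 'xyz': array([ 416.8571,  801.3387, 1223.3839]), 'rotation': array([-2.4706,  0.0143, -3.0064])}
top {'mtx': array([[488.0393,   0.    , 315.8658],
       [  0.    , 488.0393, 242.0762],
       [  0.    ,   0.    ,   1.    ]]), 'dist': array([-0.0298,  0.    ,  0.    ,  0.    ,  0.    ]), 'xyz': array([ 376.2506,  -27.2051, 1260.2712]), 'rotation': array([-2.9892, -0.0112, -1.5482])}
{'time': 0.1, 'joint_positions': array([ 1.116 ,  0.3426,  1.5249,  0.    ,  1.2754, -0.146 ]), 'dq': array([-0.0012, -0.002 , -0.0028, -0.0005,  0.001 ,  0.0009]), 'tau': array([  0.0025, -43.2001, -24.4696,   0.0722,   0.0525,  -0.    ]), 'tool_pos': array([159.3348, 499.823 , 186.6411]), 'tcp_rot': array([-3.1403, -0.0002,  2.8328]), 'contact_force': array([0.2144, 0.5911, 0.4654]), 'moment': array([ 0.0224,  0.0063, -0.0274]), 'finger_force': 0.0, 'grip_width': 91.72217751839966}
```

View pics/side0.png

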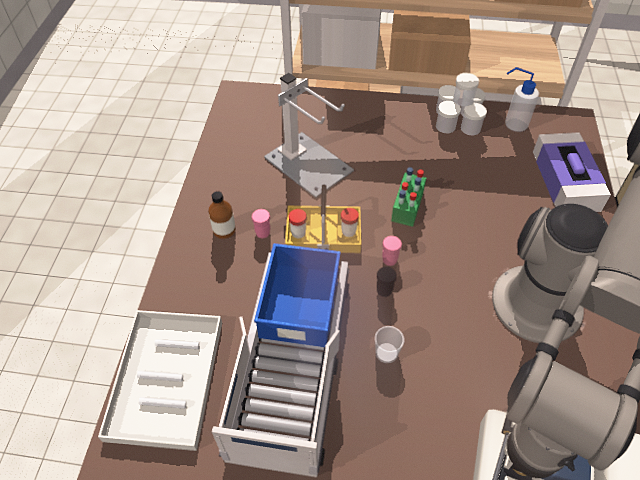

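View pics/top0.png

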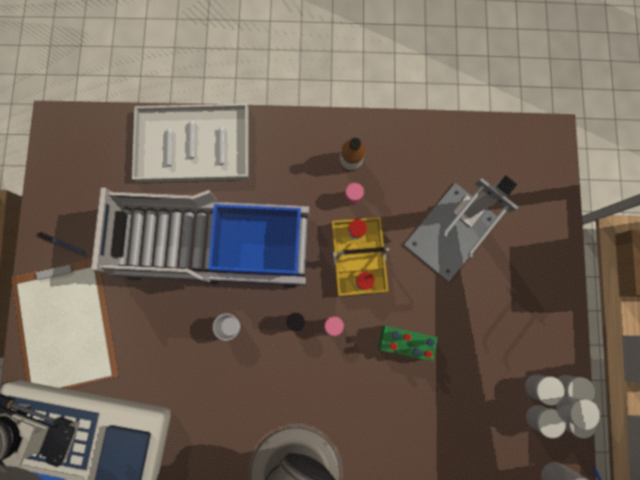

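The side view shows the hook post at (290,115), the carrier at (323,228) with red caps at (298,217) and (349,216), and the tote at (300,293) with the bay below it. In the top view the caps are at (357,228) and (365,281), the tote at (257,239), the bay at the left (x≈105), and the hook post cap at (507,185) with its prongs running down-left.

```bash
cat > h.py <<'E'
from plant import bot
import cv2,numpy as np
from scipy.spatial.transform import Rotation as R
np.set_printoptions(precision=3,suppress=True)
def cam(n):
    m=bot.camera_model(n); return m,R.from_euler('xyz',m['rotation']).as_matrix()
def ray(n,px):
    m,r=cam(n); p=cv2.undistortPoints(np.array(px,float).reshape(-1,1,2),m['mtx'],m['dist'])[:,0]
    return np.array(m['xyz']),np.c_[p,np.ones(len(p))]@r.T
def plane(n,px,z):
    c,d=ray(n,px); return c+d*((z-c[2])/d[:,2])[:,None]
def two(a,b):
    (c1,d1),(c2,d2)=ray('side',[a]),ray('top',[b]); A=np.c_[d1[0],-d2[0]]
    s=np.linalg.lstsq(A,c2-c1,rcond=None)[0]; p,q=c1+s[0]*d1[0],c2+s[1]*d2[0]; return (p+q)/2,np.linalg.norm(p-q)
def proj(n,P):
    m,r=cam(n); return cv2.projectPoints(np.array(P,float).reshape(-1,3),cv2.Rodrigues(r.T)[0],-r.T@m['xyz'],m['mtx'],m['dist'])[0][:,0]
def mask(im,lo,hi):
    return cv2.inRange(cv2.cvtColor(im,cv2.COLOR_RGB2HSV),np.array(lo),np.array(hi))
def blobs(m,amin=60):
    n,l,s,c=cv2.connectedComponentsWithStats(m)
    return [(c[i],s[i,4],s[i,:4]) for i in range(1,n) if s[i,4]>amin]
E
cat > a.py <<'E'
from h import *
I={n:cv2.imread(f"pics/{n}0.png")[:,:,::-1].copy() for n in("side","top")}
for n in I:
    hsv=I[n]
    red=mask(hsv,(0,190,110),(6,255,255))|mask(hsv,(174,190,110),(180,255,255))
    print(n,'red');[print(b, plane(n,[b[0]],74)[0]) for b in blobs(red,40)]
    for nm,lo,hi,z in(('yellow',(20,130,90),(32,255,255),36),('blue',(105,150,60),(120,255,255),137.5)):
        m=mask(hsv,lo,hi); m=cv2.morphologyEx(m,cv2.MORPH_CLOSE,np.ones((7,7)))
        for b in blobs(m,1500):
            print(n,nm,b)
        c=max(cv2.findContours(m,0,2)[0],key=cv2.contourArea)
        r=cv2.minAreaRect(c); p=cv2.boxPoints(r); q=plane(n,p,z); print(p,'\n',q,[np.linalg.norm(q[i]-q[i-1]) for i in range(4)],q.mean(0))
a=cv2.resize(I['top'][150:290,325:535],None,fx=3.8,fy=3.8,interpolation=cv2.INTER_CUBIC)[:,:,::-1]
cv2.imwrite('pics/t1.png',a)
b=cv2.resize(I['side'][65:265,210:390],None,fx=3,fy=3,interpolation=cv2.INTER_CUBIC)[:,:,::-1]
cv2.imwrite('pics/s1.png',b)
E
python3 a.py
```

```text
side red
[[285. 206.]
 [360. 206.]
 [360. 247.]
 [285. 247.]] 
 [[ 642.256 -198.576   36.   ]
 [ 446.203 -222.824   36.   ]
 [ 434.753  -88.691   36.   ]
 [ 620.273  -65.47    36.   ]] [np.float64(134.90926682651923), np.float64(197.5469078101809), np.float64(134.62098803999555), np.float64(186.96740452263057)] [ 535.871 -143.89    36.   ]
side blue (array([286.279, 299.841]), np.int32(3937), array([254, 244,  77,  99], dtype=int32))
[[251.6  336.8 ]
 [265.12 242.16]
 [338.48 252.64]
 [324.96 347.28]] 
 [[633.532 243.667 137.5  ]
 [650.545   0.625 137.5  ]
 [480.133   9.287 137.5  ]
 [481.675 247.948 137.5  ]] [np.float64(151.9170675727129), np.float64(243.63721418111967), np.float64(170.63203985326692), np.float64(238.66524775594473)] [561.471 125.382 137.5  ]
top red
(array([357.436, 227.472]), np.int32(218), array([349, 219,  17,  17], dtype=int32)) [ 597.768 -138.304   74.   ]
(array([364.99 , 280.587]), np.int32(208), array([357, 272,  17,  17], dtype=int32)) [ 466.834 -157.999   74.   ]
top yellow (array([358.731, 257.155]), np.int32(3079), array([332, 218,  56,  78], dtype=int32))
[[330.7   220.548]
 [381.36  216.143]
 [387.938 291.788]
 [337.278 296.193]] 
 [[ 621.164  -73.271   36.   ]
 [ 635.929 -203.018   36.   ]
 [ 442.983 -220.001   36.   ]
 [ 429.145  -93.18    36.   ]] [np.float64(193.0485452287897), np.float64(130.58425753098828), np.float64(193.69200356939396), np.float64(127.5742015209929)] [ 532.305 -147.368   36.   ]
top blue (array([254.37 , 239.527]), np.int32(5697), array([209, 205,  92,  70], dtype=int32))
[[208.727 270.196]
 [212.193 204.326]
 [300.37  208.967]
 [296.903 274.837]] 
 [[477.386 209.596 137.5  ]
 [632.891 210.147 137.5  ]
 [626.831   2.38  137.5  ]
 [471.571   6.106 137.5  ]] [np.float64(203.57313449386785), np.float64(155.50564625662022), np.float64(207.85503132673747), np.float64(155.30415658529031)] [552.17  107.057 137.5  ]
```

View pics/t1.png

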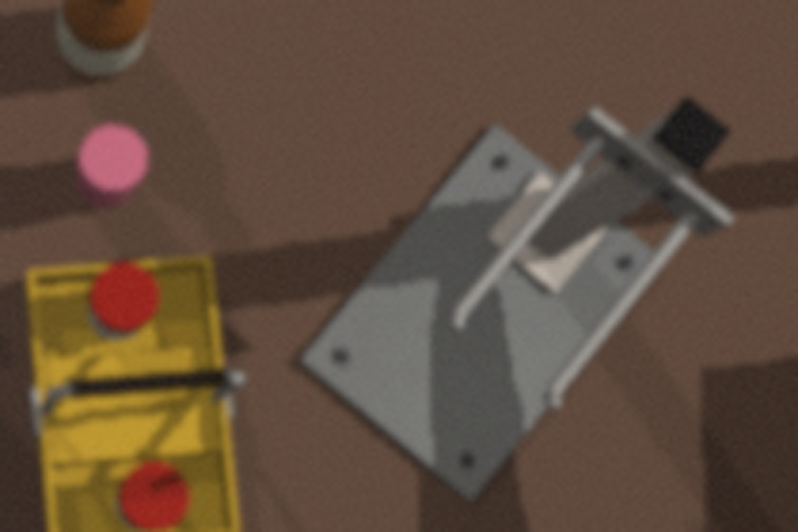

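View pics/s1.png

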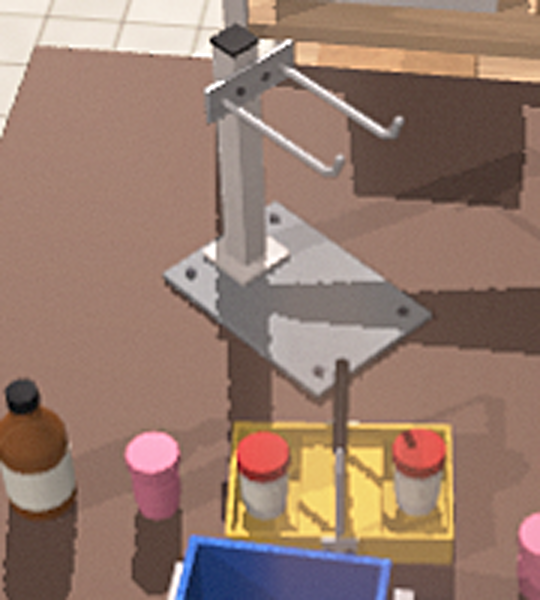

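The crops show the prong tips clearly: top crop (460,322) and (556,402), side crop (338,158) and (399,122). The black post cap is at (688,133) in the top crop and (235,39) in the side crop. The bar runs (45,395)–(238,378) in the top crop, between the legs.

```bash
cat > b.py <<'E'
from h import *
T=lambda p:(np.array(p,float)+.5)/3.8+np.array([325,150])-.5
S=lambda p:(np.array(p,float)+.5)/3+np.array([210,65])-.5
print('tipA',two(S((338,158)),T((460,322))))
print('tipB',two(S((399,122)),T((556,402))))
print('cap',two(S((235,39)),T((688,133))), plane('top',[T((688,133))],268),plane('side',[S((235,39))],268))
print('rootA',plane('top',[T((597,145))],235),plane('side',[S((228,105))],235))
print('rootB',plane('top',[T((688,225))],235),plane('side',[S((288,68))],235))
print('tips z259',plane('top',[T((460,322)),T((556,402))],256),plane('side',[S((338,158)),S((399,122))],256))
pl=plane('top',[T((497,123)),T((300,360)),T((472,500))],8);pl2=plane('side',[S((275,202)),S((165,275)),S((318,399)),S((433,314))],8)
print('plate top',pl,np.linalg.norm(np.diff(pl,axis=0),axis=1),'\nside',pl2,np.linalg.norm(np.diff(pl2,axis=0),axis=1))
print('bar',plane('top',[T((80,388)),T((222,379))],134))
print('legs',plane('top',[T((38,400)),T((236,380))],118))
I={n:cv2.imread(f"pics/{n}0.png")[:,:,::-1].copy() for n in("side","top")}
red=mask(I['side'],(0,150,100),(8,255,255))|mask(I['side'],(172,150,100),(180,255,255))
for b in blobs(red,40): print(b,plane('side',[b[0]],68))
# circle bounding cap rim in top
for P in [(597.8,-138.3),(466.8,-158)]: print('cap proj side',proj('side',[(*P,74)]))
a=cv2.resize(I['top'][180:295,85:320],None,fx=3.4,fy=3.4,interpolation=cv2.INTER_CUBIC)[:,:,::-1]
cv2.imwrite('pics/t2.png',a)
E
python3 b.py
```

```text
tipA (array([ 555.092, -306.989,  255.87 ]), np.float64(2.6736476891523))
tipB (array([ 511.206, -359.71 ,  254.494]), np.float64(1.1321564480048314))
cap (array([ 660.955, -432.179,  271.263]), np.float64(0.6515489861030274)) [[ 661.555 -433.466  268.   ]] [[ 662.129 -436.54   268.   ]]
rootA [[ 662.435 -393.82   235.   ]] [[ 661.893 -388.227  235.   ]]
rootB [[ 616.849 -444.858  235.   ]] [[ 617.758 -444.134  235.   ]]
tips z259 [[ 553.712 -306.835  256.   ]
 [ 510.434 -359.162  256.   ]] [[ 556.422 -307.17   256.   ]
 [ 511.626 -358.027  256.   ]]
plate top [[ 739.731 -404.702    8.   ]
 [ 568.399 -265.152    8.   ]
 [ 475.153 -381.951    8.   ]] [220.972 149.455] 
side [[ 646.689 -517.909    8.   ]
 [ 737.266 -402.522    8.   ]
 [ 569.341 -261.995    8.   ]
 [ 475.403 -381.63     8.   ]] [146.691 218.968 152.108]
bar [[ 528.422 -105.831  134.   ]
 [ 536.094 -193.067  134.   ]]
legs [[ 522.44   -80.95   118.   ]
 [ 537.946 -204.17   118.   ]]
(array([419.814, 172.767]), np.int32(43), array([417, 169,   7,   8], dtype=int32)) [[ 296.153 -332.159   68.   ]]
(array([412.61 , 195.585]), np.int32(41), array([410, 192,   7,   8], dtype=int32)) [[ 312.91  -247.589   68.   ]]
(array([296.635, 216.333]), np.int32(219), array([289, 209,  17,  16], dtype=int32)) [[ 601.33  -141.243   68.   ]]
(array([349.891, 214.685]), np.int32(184), array([341, 208,  18,  16], dtype=int32)) [[ 468.32  -163.206   68.   ]]
cap proj side [[297.761 215.838]]
cap proj side [[350.38  214.792]]
```

View pics/t2.png

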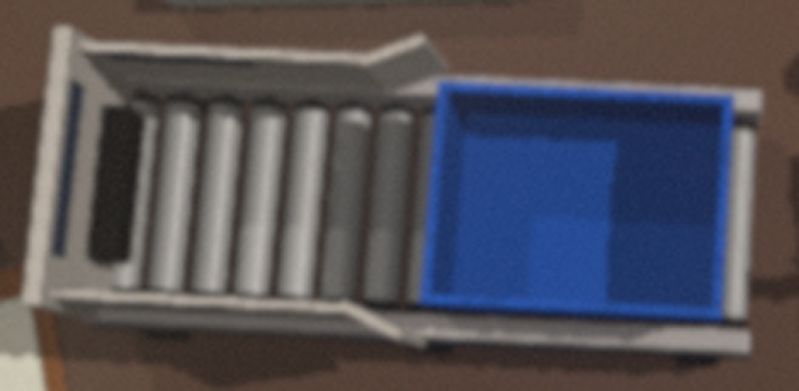

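The tote rim corners in this crop are (440,83), (733,97), (722,318) and (425,305). The rail ends are at about (762,90) and (750,353), and the end wall top runs (62,28)–(35,303). I'll turn those into positions and check the cap fits.

```bash
cat > c.py <<'E'
from h import *
T=lambda p:(np.array(p,float)+.5)/3.4+np.array([85,180])-.5
q=plane('top',[T(p) for p in((440,83),(733,97),(722,318),(425,305))],137.5)
print('tote',q,np.linalg.norm(q-np.roll(q,1,0),axis=1),q.mean(0)); e=q[0]-q[1]+q[3]-q[2]; print('tote dir y deg',np.degrees(np.arctan2(e[1],e[0])))
r=plane('top',[T(p) for p in((762,90),(750,353))],75); print('rail open end',r,r.mean(0))
w=plane('top',[T(p) for p in((72,28),(62,28),(35,303),(25,303))],175); print('wall',w)
s=plane('top',[T(p) for p in((142,108),(127,263))],112); print('stop face top',s)
for n,bb in(('pink/black',[(354,192),(334,326),(295,322)]),('cup',[(226,327)]),('rack',[(408,343)]),('bottle',[(353,148)])): print(n,plane('top',bb,70))
E
python3 c.py
```

```text
tote [[633.641 205.792 137.5  ]
 [628.723   2.75  137.5  ]
 [475.408   5.992 137.5  ]
 [479.386 207.581 137.5  ]] [154.265 203.101 153.35  201.628] [554.29  105.528 137.5  ]
tote dir y deg 88.74053597121461
rail open end [[648.54  -16.625  75.   ]
 [456.386 -12.833  75.   ]] [552.463 -14.729  75.   ]
wall [[657.094 448.512 175.   ]
 [656.941 455.296 175.   ]
 [470.883 456.479 175.   ]
 [470.716 463.097 175.   ]]
stop face top [[616.375 421.08  112.   ]
 [505.925 422.542 112.   ]]
pink/black [[ 688.838 -129.198   70.   ]
 [ 356.058  -84.62    70.   ]
 [ 363.458    9.476   70.   ]]
cup [[347.672 174.878  70.   ]]
rack [[ 319.516 -263.165   70.   ]]
bottle [[ 804.154 -125.485   70.   ]]
```

Request:
servo_tool([
  [[0,0,-0.01],[0,0,-7.6]],
  [[0,0,-0.01],[0,0,-7.6]],
  [[0,0,-0.01],[0,0,-7.5]],
  [[-0.012,-0.021,0],[0,0,0]],
  [[-0.0238,-0.0422,0],[0,0,0]],
  [[-0.0238,-0.0422,0],[0,0,0]],
  [[-0.0238,-0.0422,0],[0,0,0]],
  [[-0.0238,-0.0422,0],[0,0,0]],
  [[-0.0238,-0.0422,0],[0,0,0]],
  [[-0.0238,-0.0422,0],[0,0,0]],
  [[-0.0238,-0.0422,0],[0,0,0]],
  [[-0.0238,-0.0422,0],[0,0,0]],
  [[-0.0238,-0.0422,0],[0,0,0]],
  [[-0.0238,-0.0422,0],[0,0,0]],
  [[-0.0238,-0.0422,0],[0,0,0]],
  [[-0.0238,-0.0422,0],[0,0,0]],
  [[-0.0238,-0.0422,0],[0,0,0]],
  [[-0.0238,-0.0422,0],[0,0,0]],
  [[-0.0238,-0.0422,0],[0,0,0]],
  [[-0.012,-0.021,0],[0,0,0]],
], fingers=1)

```text
time: 2.6
tool_pos: [598.6, -141.2, 216.1]
tcp_rot: [3.141, -0.001, -3.056]
contact_force: [-0.7, 0.2, 0.0]
grip_width: 91.5
finger_force: 0.0
```

```bash
cat > go.py <<'E'
import sys
from h import *
o=bot.get_obs(); r=R.from_euler('xyz',o['tcp_rot'])
print('t',o['time'],o['tool_pos'],np.degrees(o['tcp_rot']),'F',o['contact_force'],'grip',o['grip_width'],o['finger_force'],'q',o['joint_positions'])
a=[float(v) for v in sys.argv[1:]]
if len(a)>=4:
    t=R.from_euler('xyz',[np.pi,0,np.radians(a[3])])
    print('rot first (tool deg)',np.degrees((r.inv()*t).as_rotvec()),'then shift in new frame mm',t.inv().apply(np.array(a[:3])-o['tool_pos']))
E
python3 go.py 598.5 -139 100 185
python3 - <<'E'
from h import *
im=bot.capture('side'); t=bot.capture('top')
cv2.imwrite('pics/v1.png',np.vstack([im[130:330,180:460],cv2.resize(t[150:350,260:540],(280,200))])[:,:,::-1])
E
```

```text
t 2.6 [ 598.578 -141.196  216.1  ] [ 179.98    -0.069 -175.094] F [-0.725  0.173  0.039] grip 91.54270587589062 0.0 q [-0.356  0.494  1.205 -0.     1.443 -2.012]
rot first (tool deg) [ 0.02  -0.069 -0.094] then shift in new frame mm [ -0.114   2.194 116.1  ]
```

View pics/v1.png

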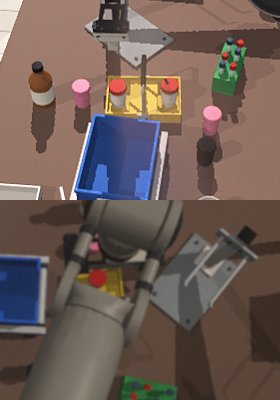

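The picture shows the gripper above the carrier, with its body narrow in x, so it clears the handle. I'll descend on pot A.

Request:
servo_tool([
  [[0,0.0022,0.02],[0,0,0]],
  [[0,0,0.035],[0,0,0]],
  [[0,0,0.04],[0,0,0]],
  [[0,0,0.035],[0,0,0]],
  [[0,0,0.02],[0,0,0]],
  [[0,0,0.013],[0,0,0]],
  [[0,0,0.003],[0,0,0]],
], fingers=1)

```text
time: 3.58
tool_pos: [597.3, -136.1, 50.8]
tcp_rot: [3.141, -0.001, -3.054]
contact_force: [-0.4, -0.2, 0.8]
grip_width: 91.9
finger_force: 0.0
```

Request:
servo_tool([
  [[0,0,0],[0,0,0]],
  [[0,0,0],[0,0,0]],
  [[0,0,0],[0,0,0]],
  [[0,0,0],[0,0,0]],
  [[0,0,0],[0,0,0]],
  [[0,0,0],[0,0,0]],
], fingers=0.3)

```text
time: 4.32
tool_pos: [597.8, -136.8, 51.2]
tcp_rot: [3.142, 0.0, -3.054]
contact_force: [0.2, -0.3, 0.3]
grip_width: 36.4
finger_force: 0.0
```

```bash
python3 go.py
python3 - <<'E'
from h import *
im=bot.capture('side'); t=bot.capture('top'); print(bot.get_obs()['grip_width'])
cv2.imwrite('pics/v2.png',np.hstack([cv2.resize(im[160:270,250:400],None,fx=3,fy=3),cv2.resize(t[200:310,300:415],None,fx=3,fy=3)])[:,:,::-1])
E
```

```text
t 4.325 [ 597.813 -136.789   51.219] [ 179.996    0.002 -174.991] F [ 0.224 -0.28   0.31 ] grip 36.44767434619564 0.0 q [-0.35   0.629  1.443  0.     1.069 -2.008]
29.491099390357817
```

View pics/v2.png

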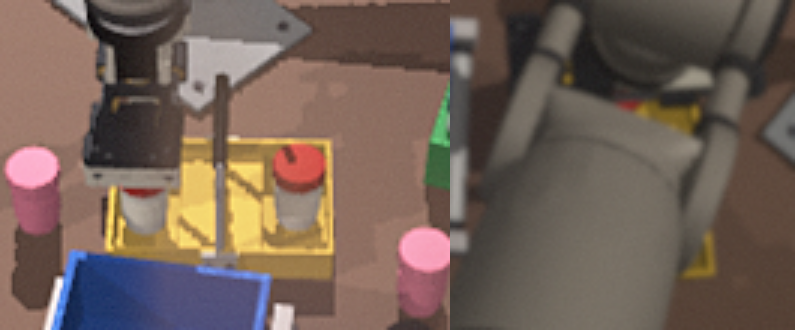

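```bash
python3 - <<'E'
from h import *
print('proj tip front/back/centre',proj('side',[(598,-115,51),(598,-160,51),(598,-137,51),(598,-137,117),(598,-42,117),(560,-42,117),(635,-42,117)]))
print('strip as z117/z51/z74',[plane('side',[(279,219),(309,221)],z) for z in(117,74,51)])
print('pot base px', plane('side',[(145/3+250,234/3+160)],4), plane('side',[(145/3+250,234/3+160)],24))
E
python3 go.py
```

```text
proj tip front/back/centre [[296.604 228.706]
 [299.246 215.103]
 [297.907 221.993]
 [297.022 205.059]
 [290.967 235.335]
 [306.9   236.914]
 [275.535 233.805]]
strip as z117/z51/z74 [array([[634.529, -87.759, 117.   ],
       [561.77 , -90.512, 117.   ]]), array([[ 642.988, -122.314,   74.   ],
       [ 567.402, -125.175,   74.   ]]), array([[ 647.513, -140.797,   51.   ],
       [ 570.415, -143.715,   51.   ]])]
pot base px [[ 596.164 -121.858    4.   ]] [[ 593.223 -106.716   24.   ]]
t 4.425 [ 597.799 -136.773   51.156] [ 179.993   -0.002 -174.996] F [ 0.221  0.354 -0.862] grip 29.491099390357817 0.0 q [-0.35   0.63   1.443  0.     1.069 -2.008]
```

```bash
python3 - <<'E'
from h import *
im=bot.capture('side'); cv2.imwrite('pics/side2.png',im[:,:,::-1])
for c in (285,291,297,303): print(c,[(r,*im[r,c]) for r in range(200,246,2)])
v=cv2.imread('pics/v1.png')[:,:,::-1]
for c in (291,297): print('v1',c,[(r,*v[r-130,c-180]) for r in range(150,200,2)])
print(plane('side',[(292,173)],216),proj('side',[(598,-95,216),(598,-190,216),(598,-46,282)]))
E
python3 go.py|cut -c1-200
```

```text
285 [(200, np.uint8(40), np.uint8(37), np.uint8(41)), (202, np.uint8(41), np.uint8(41), np.uint8(44)), (204, np.uint8(39), np.uint8(36), np.uint8(42)), (206, np.uint8(42), np.uint8(40), np.uint8(42)), (208, np.uint8(37), np.uint8(35), np.uint8(37)), (210, np.uint8(44), np.uint8(42), np.uint8(43)), (212, np.uint8(67), np.uint8(62), np.uint8(62)), (214, np.uint8(30), np.uint8(29), np.uint8(34)), (216, np.uint8(123), np.uint8(114), np.uint8(105)), (218, np.uint8(148), np.uint8(140), np.uint8(128)), (220, np.uint8(150), np.uint8(140), np.uint8(131)), (222, np.uint8(141), np.uint8(118), np.uint8(111)), (224, np.uint8(131), np.uint8(101), np.uint8(99)), (226, np.uint8(60), np.uint8(44), np.uint8(40)), (228, np.uint8(81), np.uint8(63), np.uint8(50)), (230, np.uint8(105), np.uint8(81), np.uint8(58)), (232, np.uint8(146), np.uint8(115), np.uint8(71)), (234, np.uint8(163), np.uint8(128), np.uint8(73)), (236, np.uint8(183), np.uint8(145), np.uint8(78)), (238, np.uint8(195), np.uint8(153), np.uint8(78)), (240, np.uint8(239), np.uint8(194), np.uint8(111)), (242, np.uint8(236), np.uint8(189), np.u
[... 5649 characters left out ...]
, (182, np.uint8(133), np.uint8(127), np.uint8(128)), (184, np.uint8(97), np.uint8(75), np.uint8(66)), (186, np.uint8(96), np.uint8(73), np.uint8(66)), (188, np.uint8(98), np.uint8(76), np.uint8(65)), (190, np.uint8(98), np.uint8(73), np.uint8(66)), (192, np.uint8(99), np.uint8(75), np.uint8(66)), (194, np.uint8(99), np.uint8(76), np.uint8(65)), (196, np.uint8(100), np.uint8(77), np.uint8(67)), (198, np.uint8(97), np.uint8(76), np.uint8(67))]
[[ 608.427 -149.668  216.   ]] [[292.777 190.589]
 [298.953 161.231]
 [288.023 186.753]]
t 4.475 [ 597.796 -136.767   51.157] [ 179.994   -0.003 -174.991] F [ 0.659 -0.277  0.325] grip 28.802622536793443 0.0 q [-0.35   0.63   1.443  0.     1.069 -2.008]
```

Nothing was gripped. The picture suggests the finger tips closed just above the cap, about 20 mm higher than I reckoned. I'll open partly so the fingers stay inside the well width, then go down in small steps while watching the force.

Request:
servo_tool([
  [[0,0.0,0],[0,0,0]],
  [[0,0,0],[0,0,0]],
  [[0,0,0],[0,0,0]],
  [[0,0,0],[0,0,0]],
  [[0,-0.0015,0],[0,0,0]],
], fingers=0.68)

```text
time: 5.1
tool_pos: [598.0, -138.2, 51.2]
tcp_rot: [3.142, 0.0, -3.054]
contact_force: [-0.7, -0.9, 0.4]
grip_width: 62.4
finger_force: 0.0
```

Request:
servo_tool([
  [[0,0,0.004],[0,0,0]],
  [[0,0,0.004],[0,0,0]],
  [[0,0,0.004],[0,0,0]],
  [[0,0,0],[0,0,0]],
])

```text
time: 5.6
tool_pos: [597.6, -138.1, 38.6]
tcp_rot: [3.141, -0.001, -3.054]
contact_force: [-0.6, 0.3, -0.2]
grip_width: 62.3
finger_force: 0.0
```

```bash
python3 go.py
python3 - <<'E'
from h import *
im=bot.capture('side'); cv2.imwrite('pics/side3.png',im[:,:,::-1])
cv2.imwrite('pics/v3.png',cv2.resize(im[165:255,255:375],None,fx=6,fy=6,interpolation=cv2.INTER_CUBIC)[:,:,::-1])
E
```

```text
t 5.6 [ 597.616 -138.128   38.642] [ 179.971   -0.05  -174.991] F [-0.592  0.349 -0.246] grip 62.285489334519845 0.0 q [-0.352  0.645  1.453  0.     1.045 -2.01 ]
```

View pics/v3.png

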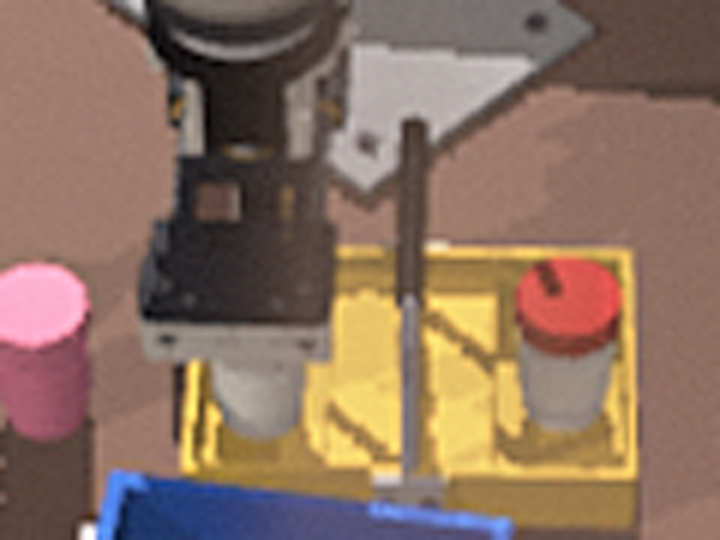

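The body still hides the fingers. The pot looks undisturbed and the force is zero, so I'll try closing here.

Request:
servo_tool([
  [[0,0,0],[0,0,0]],
  [[0,0,0],[0,0,0]],
  [[0,0,0],[0,0,0]],
  [[0,0,0],[0,0,0]],
], fingers=0.35)

```text
time: 6.15
tool_pos: [598.0, -138.3, 39.3]
tcp_rot: [3.142, 0.0, -3.054]
contact_force: [-0.0, -1.0, 0.6]
grip_width: 32.4
finger_force: 0.0
```

Run:
```python
from h import *
im=bot.capture('side'); cv2.imwrite('pics/side4.png',im[:,:,::-1])
a=cv2.imread('pics/side3.png')[:,:,::-1]; d=cv2.absdiff(a,im).max(2)
for b in blobs((d>35).astype(np.uint8)*255,4): print(b)
s0=cv2.imread('pics/side0.png')[:,:,::-1]
d=cv2.absdiff(s0,im).max(2)
print('changed vs start rows at cols',[(c,[int(v) for v in d[222:242,c]]) for c in(289,293,297,301,305)])
t=bot.capture('top'); cv2.imwrite('pics/top4.png',t[:,:,::-1])
print(bot.get_obs())
```

```text
(array([481.889,  25.333]), np.int32(9), array([478,  22,   8,   8], dtype=int32))
(array([489.6,  59.6]), np.int32(5), array([489,  58,   2,   4], dtype=int32))
(array([484.8,  68.6]), np.int32(5), array([484,  67,   3,   4], dtype=int32))
(array([272.714, 150.857]), np.int32(7), array([272, 150,   3,   3], dtype=int32))
(array([312.154, 175.769]), np.int32(13), array([311, 173,   3,   7], dtype=int32))
(array([283.174, 185.913]), np.int32(23), array([282, 181,   4,  10], dtype=int32))
(array([309.842, 189.684]), np.int32(19), array([307, 186,   6,  10], dtype=int32))
(array([293.732, 197.634]), np.int32(41), array([288, 195,  14,   7], dtype=int32))
(array([282.235, 198.941]), np.int32(17), array([281, 197,   4,   5], dtype=int32))
(array([310.182, 199.273]), np.int32(11), array([309, 197,   3,   5], dtype=int32))
changed vs start rows at cols [(289, [79, 61, 44, 20, 2, 2, 3, 4, 6, 3, 2, 1, 4, 3, 3, 3, 1, 4, 9, 17]), (293, [99, 103, 103, 27, 2, 4, 5, 4, 2, 1, 4, 2, 1, 3, 5, 5, 4, 5, 3, 3]), (297, [63, 98, 86, 25, 9, 6, 2, 2, 3, 0, 1, 5, 1, 2, 5, 3, 3, 4, 1, 6]), (301, [71, 83, 86, 25, 10, 4, 3, 5, 3, 1, 3, 3, 3, 4, 7, 1, 4, 2, 4, 3]), (305, [34, 9, 1, 5, 4, 3, 3, 3, 5, 6, 5, 4, 3, 2, 9, 1, 4, 1, 2, 3])]
{'time': 6.25, 'joint_positions': array([-0.352,  0.644,  1.453,  0.   ,  1.045, -2.01 ]), 'dq': array([-0.001,  0.   ,  0.   ,  0.001, -0.001, -0.   ]), 'tau': array([  0.002, -54.737, -21.309,  -0.058,   0.058,   0.   ]), 'tool_pos': array([ 597.937, -138.26 ,   39.217]), 'tcp_rot': array([ 3.142,  0.   , -3.054]), 'contact_force': array([-0.877,  0.576, -0.014]), 'moment': array([0.043, 0.008, 0.037]), 'finger_force': 0.0, 'grip_width': 32.10873727688258}
```

Differencing the pictures shows the pot untouched and no finger in front of it, so the tips really are still above the cap. I'll raise the arm and look at the gripper itself to see where its tips are.

Request:
servo_tool([
  [[0,0,-0.03],[0,0,0]],
  [[0,0,-0.05],[0,0,0]],
  [[0,0,-0.05],[0,0,0]],
  [[0,0,-0.03],[0,0,0]],
  [[0,0,0],[0,0,0]],
  [[0,0,0],[0,0,0]],
])

```text
time: 7.0
tool_pos: [597.3, -138.0, 197.9]
tcp_rot: [3.141, -0.002, -3.054]
contact_force: [-1.4, 0.5, 0.4]
grip_width: 31.8
finger_force: 0.0
```

```bash
python3 go.py
python3 - <<'E'
from h import *
o=bot.get_obs()
im=bot.capture('side'); cv2.imwrite('pics/side5.png',im[:,:,::-1])
p=o['tool_pos']; print('proj tcp, grasp, body', proj('side',[p,p+[0,0,19],p+[0,0,66],p+[0,40,0]]))
cv2.imwrite('pics/v5.png',cv2.resize(im[120:240,240:360],None,fx=5,fy=5,interpolation=cv2.INTER_CUBIC)[:,:,::-1])
E
```

```text
t 7.0 [ 597.302 -138.048  197.906] [ 179.945   -0.104 -174.994] F [-1.401  0.544  0.449] grip 31.8148250564508 0.0 q [-0.352  0.501  1.243  0.     1.399 -2.01 ]
proj tcp, grasp, body [[296.209 182.303]
 [295.923 176.733]
 [295.187 162.43 ]
 [293.59  194.905]]
```

View pics/v5.png

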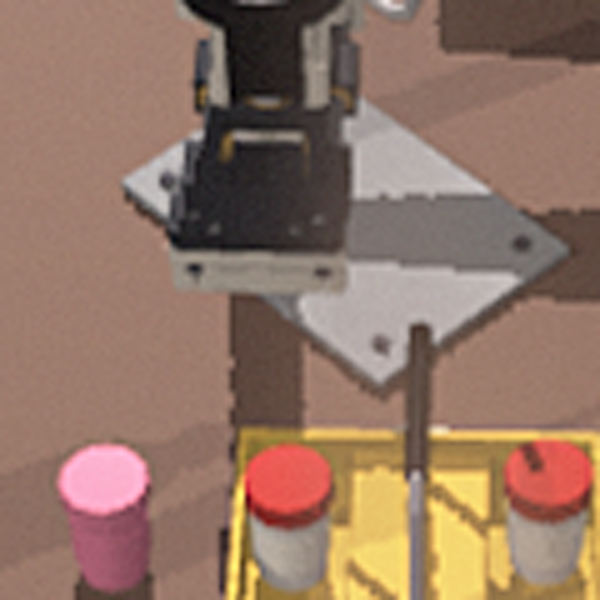

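Run:
```python
from h import *
p=np.array([597.3,-138,197.9]); c,s=np.cos(np.radians(5)),np.sin(np.radians(5))
for y in(46,70,95):
  for dz in(66,90,115):
    q=proj('side',[p+[sx*37.5*c-s*y,sx*37.5*s+c*y,dz] for sx in(-1,1)]); print(y,dz,q.ravel(),np.linalg.norm(q[0]-q[1]))
im=cv2.imread('pics/side5.png')[:,:,::-1].astype(int)
for r in (172,174,175,176,177,178,179): print(r,[int(im[r,c].mean()) for c in range(268,318)])
t4=cv2.imread('pics/top4.png'); t=bot.capture('top'); cv2.imwrite('pics/top5.png',t[:,:,::-1])
```

```text
46 66 [310.695 177.634 276.988 176.795] 33.717951162484866
46 90 [310.518 170.066 276.328 169.235] 34.200135564533326
46 115 [310.327 161.95  275.62  161.128] 34.71667445054947
70 66 [310.154 185.614 276.059 184.745] 34.10557102572256
70 90 [309.966 178.072 275.377 177.211] 34.59956129137041
70 115 [309.765 169.981 274.646 169.128] 35.12895799768524
95 66 [309.576 194.125 275.069 193.224] 34.51825320706989
95 90 [309.377 186.615 274.364 185.721] 35.024976486867565
95 115 [309.164 178.554 273.607 177.667] 35.568249432274904
172 [135, 132, 131, 132, 132, 132, 139, 138, 142, 129, 115, 116, 128, 140, 136, 135, 137, 140, 139, 139, 138, 137, 136, 135, 139, 140, 137, 139, 140, 139, 142, 142, 142, 144, 141, 133, 137, 141, 141, 138, 143, 153, 146, 146, 148, 147, 146, 147, 146, 152]
174 [131, 131, 132, 130, 132, 130, 137, 144, 135, 111, 79, 70, 106, 144, 140, 136, 128, 130, 130, 129, 129, 136, 141, 139, 139, 137, 127, 127, 128, 130, 129, 131, 130, 130, 118, 71, 62, 76, 110, 130, 123, 150, 185, 178, 176, 177, 178, 179, 180, 182]
175 [130, 134, 132, 135, 130, 131, 137, 142, 143, 146, 120, 100, 1
[... 500 characters left out ...]
6, 135, 141, 141, 136, 132, 132, 135, 137, 139, 135, 140, 148, 144, 145, 140, 143, 144, 141, 142, 144, 137, 138, 138, 135, 135, 139, 145, 133, 131, 134, 158, 179, 179, 178, 178, 175, 177, 178, 175]
178 [131, 131, 130, 128, 129, 130, 130, 130, 133, 132, 129, 131, 133, 134, 132, 123, 127, 120, 102, 102, 107, 108, 117, 121, 129, 131, 127, 125, 128, 128, 128, 124, 135, 156, 152, 155, 161, 153, 151, 147, 150, 174, 174, 179, 176, 175, 174, 179, 175, 177]
179 [131, 129, 130, 131, 131, 131, 129, 130, 130, 127, 133, 129, 129, 128, 130, 133, 133, 116, 64, 68, 66, 69, 65, 72, 87, 108, 110, 115, 104, 108, 103, 122, 165, 180, 179, 177, 176, 170, 174, 169, 170, 177, 177, 178, 175, 176, 175, 174, 179, 179]
```

The strip at the bottom of the gripper body spans columns 274–309 at row 178. That matches the 190 mm body only if the whole gripper sits about 49 mm higher than the reported TCP. From here I'll treat the true tip as the reported z plus about 49 mm, and check that by contact.

Request:
servo_tool([
  [[0,0,0.02],[0,0,0]],
  [[0,0,0.04],[0,0,0]],
  [[0,0,0.04],[0,0,0]],
  [[0,0,0.035],[0,0,0]],
  [[0,0,0.025],[0,0,0]],
  [[0,0,0.008],[0,0,0]],
  [[0,0,0.006],[0,0,0]],
  [[0,0,0.006],[0,0,0]],
  [[0,0,0.004],[0,0,0]],
  [[0,0,0.0],[0,0,0]],
], fingers=0.68)

```text
time: 8.35
tool_pos: [598.0, -138.3, 15.3]
tcp_rot: [3.142, 0.0, -3.054]
contact_force: [-0.5, -0.1, 0.2]
grip_width: 62.7
finger_force: 0.0
```

Request:
servo_tool([
  [[0,0,0.005],[0,0,0]],
  [[0,0,0.005],[0,0,0]],
  [[0,0,0.004],[0,0,0]],
  [[0,0,0],[0,0,0]],
])

```text
time: 8.85
tool_pos: [597.7, -138.2, 0.7]
tcp_rot: [3.141, -0.001, -3.054]
contact_force: [-0.5, -0.5, -0.4]
grip_width: 62.4
finger_force: 0.0
```

Request:
servo_tool([
  [[0,0,0],[0,0,0]],
  [[0,0,0],[0,0,0]],
  [[0,0,0],[0,0,0]],
  [[0,0,0],[0,0,0]],
], fingers=0.3)

```text
time: 9.35
tool_pos: [598.1, -138.3, 1.4]
tcp_rot: [-3.142, 0.0, -3.054]
contact_force: [-0.3, -0.3, 1.5]
grip_width: 44.1
finger_force: 30.0
```

The grip is confirmed at 44.1 mm and 30 N. Now I'll lift and carry it over the tote.

Request:
servo_tool([
  [[0,0,-0.01],[0,0,0]],
  [[0,0,-0.025],[0,0,0]],
  [[0,0,-0.035],[0,0,0]],
  [[0,0,-0.035],[0,0,0]],
  [[0,0,-0.03],[0,0,0]],
  [[0,0,-0.02],[0,0,0]],
  [[-0.001,0.01,-0.002],[0,0,0]],
  [[-0.001,0.025,0],[0,0,0]],
  [[-0.0015,0.035,0],[0,0,0]],
  [[-0.002,0.042,0],[0,0,0]],
  [[-0.002,0.042,0],[0,0,0]],
  [[-0.0015,0.042,0],[0,0,0]],
  [[-0.0015,0.035,0],[0,0,0]],
  [[-0.001,0.024,0],[0,0,0]],
  [[-0.0005,0.01,0],[0,0,0]],
  [[0,0,0.01],[0,0,0]],
  [[0,0,0.025],[0,0,0]],
  [[0,0,0.03],[0,0,0]],
  [[0,0,0.015],[0,0,0]],
  [[0,0,0],[0,0,0]],
])

```text
time: 11.85
tool_pos: [586.1, 126.0, 77.0]
tcp_rot: [-3.142, -0.003, -3.055]
contact_force: [0.4, -0.5, 0.2]
grip_width: 44.5
finger_force: 30.0
```

```bash
python3 go.py 586.8 126.8 59 185
```

```text
t 11.85 [586.077 125.975  76.981] [-179.997   -0.148 -175.043] F [ 0.444 -0.453  0.21 ] grip 44.477052508457746 29.999898970127106 q [ 0.084  0.579  1.457 -0.     1.108 -1.573]
rot first (tool deg) [-0.003 -0.148 -0.043] then shift in new frame mm [-0.792  0.759 17.981]
```

Request:
servo_tool([
  [[0,0,0.006],[0,0,0]],
  [[0,0,0.006],[0,0,0]],
  [[0,0,0.003],[0,0,0]],
  [[0,0,0.0015],[0,0,0]],
  [[0,0,0.0],[0,0,0]],
  [[0,0,0],[0,0,0]],
])

```text
time: 12.6
tool_pos: [586.9, 126.8, 61.9]
tcp_rot: [3.142, 0.0, -3.054]
contact_force: [0.5, -0.0, -0.7]
grip_width: 44.6
finger_force: 30.0
```

Request:
servo_tool([
  [[0,0,0.001],[0,0,0]],
  [[0,0,0.001],[0,0,0]],
  [[0,0,0],[0,0,0]],
])

```text
time: 12.98
tool_pos: [586.7, 126.8, 59.6]
tcp_rot: [3.142, -0.0, -3.054]
contact_force: [0.1, -0.0, -0.8]
grip_width: 43.7
finger_force: 30.0
```

Request:
servo_tool([
  [[0,0,0.001],[0,0,0]],
  [[0,0,0],[0,0,0]],
])

```text
time: 13.22
tool_pos: [586.9, 126.8, 58.9]
tcp_rot: [3.142, 0.0, -3.054]
contact_force: [-0.3, 0.1, 1.1]
grip_width: 44.1
finger_force: 30.0
```

Request:
servo_tool([
  [[0,0,0.001],[0,0,0]],
  [[0,0,0],[0,0,0]],
])

```text
time: 13.48
tool_pos: [587.3, 126.8, 58.7]
tcp_rot: [3.142, 0.002, -3.054]
contact_force: [0.1, -0.6, 5.7]
grip_width: 44.4
finger_force: 30.0
```

Request:
servo_tool([
  [[0,0,0],[0,0,0]],
  [[0,0,0],[0,0,0]],
  [[0,0,0],[0,0,0]],
  [[0,0,-0.01],[0,0,0]],
  [[0,0,-0.02],[0,0,0]],
  [[0,0,-0.025],[0,0,0]],
  [[0.009,-0.017,0],[0,0,0]],
  [[0.018,-0.0342,0],[0,0,0]],
  [[0.018,-0.0342,0],[0,0,0]],
  [[0.018,-0.0342,0],[0,0,0]],
  [[0.018,-0.0342,0],[0,0,0]],
  [[0.018,-0.0342,0],[0,0,0]],
  [[0.018,-0.0342,0],[0,0,0]],
  [[0.018,-0.0342,0],[0,0,0]],
  [[0.009,-0.017,0],[0,0,0]],
  [[0,0,0.01],[0,0,0]],
  [[0,0,0.02],[0,0,0]],
  [[0,0,0.02],[0,0,0]],
  [[0,0,0],[0,0,0]],
], fingers=0.68)

```text
time: 15.85
tool_pos: [465.5, -156.8, 60.8]
tcp_rot: [3.139, -0.004, -3.054]
contact_force: [-0.2, 0.6, -0.2]
grip_width: 62.8
finger_force: 0.0
```

```bash
python3 go.py 467 -158.7 1 185
```

```text
t 15.85 [ 465.548 -156.791   60.754] [ 179.845   -0.219 -174.963] F [-0.235  0.632 -0.224] grip 62.82743923779671 0.0 q [-0.481  0.43   1.784  0.     0.933 -2.14 ]
rot first (tool deg) [ 0.154 -0.219  0.037] then shift in new frame mm [-1.28  -2.028 59.754]
```

Request:
servo_tool([
  [[-0.001,-0.0015,0.015],[0,0,0]],
  [[0,0,0.015],[0,0,0]],
  [[0,0,0.01],[0,0,0]],
  [[0,0,0.008],[0,0,0]],
  [[0,0,0.006],[0,0,0]],
  [[0,0,0.005],[0,0,0]],
  [[0,0,0],[0,0,0]],
])

```text
time: 16.73
tool_pos: [468.2, -159.5, 3.5]
tcp_rot: [3.141, -0.0, -3.054]
contact_force: [0.2, 0.1, 0.4]
grip_width: 62.1
finger_force: 0.0
```

Request:
servo_tool([
  [[0,0,0],[0,0,0]],
  [[0,0,0],[0,0,0]],
  [[0,0,0],[0,0,0]],
  [[0,0,0],[0,0,0]],
], fingers=0.3)

```text
time: 17.23
tool_pos: [468.5, -159.7, 3.9]
tcp_rot: [-3.141, 0.001, -3.054]
contact_force: [0.2, 0.6, 2.0]
grip_width: 44.2
finger_force: 30.0
```

```bash
python3 go.py 522 84 159 185
```

```text
t 17.225 [ 468.529 -159.67     3.927] [-179.988    0.031 -174.996] F [0.222 0.575 2.006] grip 44.155601071901934 30.000210106372833 q [-0.484  0.521  1.831  0.     0.789 -2.142]
rot first (tool deg) [-0.012  0.031  0.004] then shift in new frame mm [ -74.505  238.082 -155.073]
```

Request:
servo_tool([
  [[0,0,-0.01],[0,0,0]],
  [[0,0,-0.025],[0,0,0]],
  [[0,0,-0.035],[0,0,0]],
  [[0,0,-0.035],[0,0,0]],
  [[0,0,-0.03],[0,0,0]],
  [[0,0,-0.02],[0,0,0]],
  [[-0.003,0.01,0],[0,0,0]],
  [[-0.0085,0.027,0],[0,0,0]],
  [[-0.0125,0.04,0],[0,0,0]],
  [[-0.0135,0.043,0],[0,0,0]],
  [[-0.0135,0.043,0],[0,0,0]],
  [[-0.0125,0.04,0],[0,0,0]],
  [[-0.008,0.025,0],[0,0,0]],
  [[-0.003,0.01,0],[0,0,0]],
  [[0,0,0.01],[0,0,0]],
  [[0,0,0.025],[0,0,0]],
  [[0,0,0.03],[0,0,0]],
  [[0,0,0.015],[0,0,0]],
  [[0,0,0.005],[0,0,0]],
  [[0,0,0],[0,0,0]],
])

```text
time: 19.73
tool_pos: [522.0, 83.7, 74.0]
tcp_rot: [-3.142, 0.0, -3.055]
contact_force: [0.4, -1.0, -0.0]
grip_width: 44.3
finger_force: 30.0
```

```bash
python3 go.py 522 84 61 185
```

```text
t 19.725 [522.026  83.708  73.98 ] [-179.999    0.023 -175.016] F [ 0.41  -0.983 -0.032] grip 44.25625941896333 29.999990165233612 q [ 0.014  0.467  1.671  0.     1.003 -1.644]
rot first (tool deg) [-0.001  0.023 -0.016] then shift in new frame mm [ 0.     0.293 12.98 ]
```

Request:
servo_tool([
  [[0,0,0.006],[0,0,0]],
  [[0,0,0.004],[0,0,0]],
  [[0,0,0.001],[0,0,0]],
  [[0,0,0.001],[0,0,0]],
  [[0,0,0],[0,0,0]],
  [[0,0,0],[0,0,0]],
])

```text
time: 20.48
tool_pos: [521.8, 84.1, 61.8]
tcp_rot: [3.141, 0.0, -3.054]
contact_force: [0.3, -0.0, -1.1]
grip_width: 44.5
finger_force: 30.0
```

Request:
servo_tool([
  [[0,0,0.001],[0,0,0]],
  [[0,0,0],[0,0,0]],
])

```text
time: 20.72
tool_pos: [522.2, 84.0, 61.4]
tcp_rot: [-3.142, 0.001, -3.054]
contact_force: [0.0, -0.8, 5.3]
grip_width: 44.6
finger_force: 30.0
```

Request:
servo_tool([
  [[0,0,0.001],[0,0,0]],
  [[0,0,0],[0,0,0]],
])

```text
time: 20.98
tool_pos: [522.6, 84.0, 61.3]
tcp_rot: [-3.141, 0.002, -3.054]
contact_force: [-3.2, -0.8, 12.3]
grip_width: 44.1
finger_force: 30.0
```

Request:
servo_tool([
  [[0,0,-0.001],[0,0,0]],
  [[0,0,0],[0,0,0]],
  [[0,0,0],[0,0,0]],
  [[0,0,0],[0,0,0]],
  [[0,0,-0.01],[0,0,0]],
  [[0,0,-0.02],[0,0,0]],
  [[0,0,-0.02],[0,0,0]],
], fingers=0.68)

```text
time: 21.85
tool_pos: [521.8, 84.0, 111.9]
tcp_rot: [3.142, 0.0, -3.054]
contact_force: [0.3, 1.3, 0.4]
grip_width: 62.3
finger_force: 0.0
```

Request:
servo_tool([
  [[-0.002,-0.013,0],[0,0,0]],
  [[-0.004,-0.025,0],[0,0,0]],
  [[-0.0045,-0.03,0],[0,0,0]],
  [[-0.0045,-0.03,0],[0,0,0]],
  [[-0.003,-0.018,0],[0,0,0]],
  [[-0.0015,-0.005,0],[0,0,0]],
  [[0,0,0],[0,0,0]],
  [[0,0,0.015],[0,0,0]],
  [[0,0,0.025],[0,0,0]],
  [[0,0,0.025],[0,0,0]],
  [[0,0,0.01],[0,0,0]],
  [[0,0,0],[0,0,0]],
], fingers=0)

```text
time: 23.35
tool_pos: [551.2, -34.2, 35.0]
tcp_rot: [3.141, -0.002, -3.054]
contact_force: [0.0, 0.2, -0.1]
grip_width: 0.7
finger_force: 0.0
```

```bash
python3 go.py 552 -20 34 179
python3 - <<'E'
from h import *
t=bot.capture('top'); im=bot.capture('side'); cv2.imwrite('pics/v6.png',np.hstack([im[150:370,200:400],t[150:370,180:440]])[:,:,::-1])
for n,i in(('top',t),('side',im)):
    red=mask(i,(0,170,100),(7,255,255))|mask(i,(173,170,100),(180,255,255))
    for b in blobs(red,40): print(n,b[0],b[1],b[2],plane(n,[b[0]],131))
E
```

```text
t 23.35 [551.199 -34.235  34.97 ] [ 179.967   -0.088 -174.955] F [ 0.041  0.2   -0.135] grip 0.6849741916188232 0.0 q [-0.201  0.556  1.641  0.     0.946 -1.86 ]
rot first (tool deg) [ 0.029 -0.09   6.045] then shift in new frame mm [-0.553 14.247  0.97 ]
top [247.166 225.047] 253 [239 217  18  18] [[586.531 126.543 131.   ]]
top [261.062 252.953] 64 [257 246  10  15] [[521.204  91.26  131.   ]]
side [282.901 293.516] 314 [273 284  21  20] [[588.06 128.5  131.  ]]
```

Both pots stand upright in the tote, with the first measured at (586.5,126.5). Now I'll square the tool to the lane and push.

Request:
servo_tool([
  [[0,0,0],[0,0,6]],
  [[0,0.008,0],[0,0,0]],
  [[0,0.008,0],[0,0,0]],
  [[0,0.006,0],[0,0,0]],
  [[0,0.006,0],[0,0,0]],
  [[0,0.008,0],[0,0,0]],
  [[0,0.01,0],[0,0,0]],
  [[0,0.013,0],[0,0,0]],
  [[0,0.015,0],[0,0,0]],
  [[0,0.015,0],[0,0,0]],
  [[0,0.015,0],[0,0,0]],
  [[0,0.015,0],[0,0,0]],
  [[0,0.015,0],[0,0,0]],
  [[0,0.015,0],[0,0,0]],
  [[0,0.015,0],[0,0,0]],
  [[0,0.013,0],[0,0,0]],
  [[0,0.01,0],[0,0,0]],
  [[0,0.006,0],[0,0,0]],
])

```text
time: 25.7
tool_pos: [556.2, 159.0, 36.5]
tcp_rot: [3.141, 0.003, 3.125]
contact_force: [2.2, -2.8, 5.1]
grip_width: 0.7
finger_force: 2.8
```

```bash
python3 go.py
python3 - <<'E'
from h import *
t=bot.capture('top'); m=mask(t,(105,150,60),(120,255,255)); ys,xs=np.where(m>0)
sel=(xs>130)&(xs<310)&(ys>190)&(ys<290); print('blue cols',xs[sel].min(),xs[sel].max(),'rows',ys[sel].min(),ys[sel].max())
print(plane('top',[(np.percentile(xs[sel],.5),239),(np.percentile(xs[sel],99.5),239)],137.5))
E
```

```text
t 25.7 [556.21  159.039  36.502] [179.972   0.159 179.052] F [ 2.221 -2.817  5.137] grip 0.7121320861051278 2.755292057991028 q [ 0.146  0.591  1.567  0.     0.981 -1.408]
blue cols 134 220 rows 201 265
[[545.94  386.263 137.5  ]
 [550.561 196.072 137.5  ]]
```

Request:
servo_tool([
  [[0,0.006,0],[0,0,0]],
  [[0,0.007,0],[0,0,0]],
  [[0,0.007,0],[0,0,0]],
  [[0,0.005,0],[0,0,0]],
  [[0,0.003,0],[0,0,0]],
  [[0,0,0],[0,0,0]],
])

```text
time: 26.5
tool_pos: [556.8, 187.0, 36.5]
tcp_rot: [3.14, 0.003, 3.125]
contact_force: [3.2, 0.0, 4.6]
grip_width: 0.3
finger_force: 2.5
```

Request:
servo_tool([
  [[0,0.003,0],[0,0,0]],
  [[0,0.002,0],[0,0,0]],
])

```text
time: 26.75
tool_pos: [556.9, 191.5, 36.5]
tcp_rot: [3.141, 0.003, 3.124]
contact_force: [3.0, -0.9, 4.8]
grip_width: 0.5
finger_force: 2.7
```

Request:
servo_tool([
  [[0,0.002,0],[0,0,0]],
  [[0,0.002,0],[0,0,0]],
])

```text
time: 27.0
tool_pos: [557.0, 195.5, 36.5]
tcp_rot: [3.141, 0.003, 3.124]
contact_force: [3.6, -1.4, 5.5]
grip_width: 0.5
finger_force: 2.7
```

A steady +5 N in z suggests the gripper body is resting lightly on the tote rim. I'll raise it slightly and carry on.

Request:
servo_tool([
  [[0,-0.003,-0.002],[0,0,0]],
  [[0,-0.002,-0.004],[0,0,0]],
  [[0,0,0],[0,0,0]],
])

```text
time: 27.38
tool_pos: [555.4, 190.0, 41.7]
tcp_rot: [3.142, -0.0, 3.124]
contact_force: [1.0, 0.1, 0.0]
grip_width: 0.6
finger_force: 0.0
```

Request:
servo_tool([
  [[0,0.004,0],[0,0,0]],
  [[0,0.003,0],[0,0,0]],
  [[0,0.002,0],[0,0,0]],
])

```text
time: 27.75
tool_pos: [555.7, 199.3, 41.6]
tcp_rot: [-3.141, -0.0, 3.125]
contact_force: [0.4, -1.3, 0.6]
grip_width: 0.4
finger_force: 0.8
```

```bash
python3 go.py
python3 - <<'E'
from h import *
t=bot.capture('top'); m=mask(t,(105,150,60),(120,255,255)); ys,xs=np.where(m>0)
sel=(xs>110)&(xs<310)&(ys>190)&(ys<290)
print(plane('top',[(np.percentile(xs[sel],.5),239),(np.percentile(xs[sel],99.5),239)],137.5))
E
```

```text
t 27.75 [555.702 199.293  41.624] [-179.983   -0.011  179.028] F [ 0.415 -1.318  0.551] grip 0.42911789679744883 0.7832361106557073 q [ 0.215  0.605  1.523 -0.     1.014 -1.339]
[[544.991 425.415 137.5  ]
 [549.47  240.948 137.5  ]]
```

Request:
servo_tool([
  [[0,0.002,0],[0,0,0]],
  [[0,0.002,0],[0,0,0]],
])

```text
time: 28.05
tool_pos: [555.8, 203.1, 41.6]
tcp_rot: [-3.141, -0.0, 3.124]
contact_force: [-0.1, -1.2, -0.4]
grip_width: 0.4
finger_force: 0.6
```

Request:
servo_tool([
  [[0,0.002,0],[0,0,0]],
  [[0,0.002,0],[0,0,0]],
])

```text
time: 28.3
tool_pos: [555.9, 207.3, 41.7]
tcp_rot: [3.142, -0.0, 3.124]
contact_force: [-0.1, -1.1, -1.4]
grip_width: 0.4
finger_force: 0.6
```

Request:
servo_tool([
  [[0,0.0015,0],[0,0,0]],
  [[0,0.0015,0],[0,0,0]],
])

```text
time: 28.55
tool_pos: [556.1, 209.8, 41.7]
tcp_rot: [-3.141, 0.0, 3.124]
contact_force: [0.8, -7.6, 0.1]
grip_width: 0.5
finger_force: 3.6
```

Request:
servo_tool([
  [[0,0.001,0],[0,0,0]],
  [[0,0.0005,0],[0,0,0]],
  [[0,0,0],[0,0,0]],
])

```text
time: 28.92
tool_pos: [556.2, 209.6, 41.7]
tcp_rot: [-3.139, -0.0, 3.124]
contact_force: [0.5, -10.9, 0.0]
grip_width: 0.7
finger_force: 4.8
```

```bash
python3 go.py 532.5 -148.5 180 185
python3 - <<'E'
from h import *
t=bot.capture('top'); m=mask(t,(105,150,60),(120,255,255)); ys,xs=np.where(m>0)
sel=(xs>110)&(xs<310)&(ys>190)&(ys<290)
print(plane('top',[(np.percentile(xs[sel],.5),239),(np.percentile(xs[sel],99.5),239)],137.5))
E
```

```text
t 28.925 [556.22  209.639  41.739] [-179.848   -0.007  178.987] F [  0.539 -10.885   0.048] grip 0.7255773361909078 4.802919052890502 q [ 0.233  0.611  1.509 -0.003  1.022 -1.318]
rot first (tool deg) [-0.151 -0.015 -6.013] then shift in new frame mm [  54.844 -354.709 -138.261]
[[544.763 434.789 137.5  ]
 [549.187 252.594 137.5  ]]
```

The tote is home: it reached a firm stop at −11 N. Next I'll retreat, rise and turn for the handle, then measure the carrier again.

Request:
servo_tool([
  [[0,-0.008,0],[0,0,0]],
  [[0,-0.016,0],[0,0,0]],
  [[0,-0.01,-0.02],[0,0,0]],
  [[0,0,-0.04],[0,0,0]],
  [[0,0,-0.04],[0,0,0]],
  [[0,0,-0.04],[0,0,0]],
  [[0,0,0],[0,0,10.5]],
  [[0,0,0],[0,0,10.5]],
  [[0,0,0],[0,0,10.5]],
  [[0,0,0],[0,0,10.5]],
  [[0,0,0],[0,0,10.5]],
  [[0,0,0],[0,0,10.5]],
  [[0,0,0],[0,0,10.5]],
  [[0,0,0],[0,0,10.4]],
], fingers=0.7)

```text
time: 30.72
tool_pos: [555.3, 177.1, 181.8]
tcp_rot: [3.141, -0.0, 1.654]
contact_force: [0.4, 0.1, -0.4]
grip_width: 64.1
finger_force: 0.0
```

```bash
python3 - <<'E'
from h import *
t=bot.capture('top'); s=bot.capture('side'); cv2.imwrite('pics/top7.png',t[:,:,::-1]); cv2.imwrite('pics/side7.png',s[:,:,::-1])
m=mask(t,(20,130,90),(32,255,255)); m=cv2.morphologyEx(m,cv2.MORPH_CLOSE,np.ones((7,7)))
c=max(cv2.findContours(m,0,2)[0],key=cv2.contourArea); p=cv2.boxPoints(cv2.minAreaRect(c)); q=plane('top',p,36); print(p,q,q.mean(0))
d=cv2.absdiff(t,cv2.imread('pics/top0.png')[:,:,::-1].copy()).max(2)[210:305,325:395]; print('changed px in carrier area',blobs((d>50).astype(np.uint8),15))
print('bar profile z134'); 
for P in [(528.4,-105.8),(532.3,-149.5),(536.1,-193)]:
    u=proj('top',[(*P,134)])[0]; print(P,u,[int(v) for v in t[int(u[1])-6:int(u[1])+7,int(round(u[0]))].mean(1)])
for b in blobs(mask(s,(0,170,100),(7,255,255))|mask(s,(173,170,100),(180,255,255)),60): print(b[0],b[1],plane('side',[b[0]],129))
E
python3 go.py 532.5 -148.5 130 95
```

```text
[[330.243 220.548]
 [380.879 215.726]
 [388.106 291.609]
 [337.47  296.431]] [[ 621.134  -72.102   36.   ]
 [ 636.988 -201.778   36.   ]
 [ 443.44  -220.422   36.   ]
 [ 428.563  -93.669   36.   ]] [ 532.531 -146.993   36.   ]
changed px in carrier area [(array([23.418, 21.224]), np.int32(304), array([ 9,  9, 30, 22], dtype=int32)), (array([33.43 , 72.536]), np.int32(416), array([16, 62, 33, 20], dtype=int32))]
bar profile z134
(528.4, -105.8) [345.671 251.746] [101, 92, 88, 83, 69, 47, 37, 34, 47, 78, 105, 119, 119]
(532.3, -149.5) [364.412 250.535] [126, 123, 121, 105, 77, 51, 35, 36, 60, 94, 115, 120, 107]
(536.1, -193) [383.024 249.365] [85, 92, 91, 79, 57, 43, 36, 34, 44, 55, 64, 78, 95]
[293.844 374.583] 218 [[535.867 310.745 129.   ]]
[261.27  389.829] 415 [[593.876 350.512 129.   ]]
t 30.825 [555.373 177.144 181.775] [179.992  -0.017  95.018] F [ 0.069 -0.755  0.039] grip 63.99536393157909 0.0 q [0.177 0.453 1.367 0.    1.321 0.09 ]
rot first (tool deg) [ 0.008 -0.017  0.018] then shift in new frame mm [-322.412  -51.168   51.775]
```

Request:
servo_tool([
  [[-0.02,-0.0033,0],[0,0,0]],
  [[-0.04,-0.0064,0],[0,0,0]],
  [[-0.04,-0.0064,0],[0,0,0]],
  [[-0.04,-0.0064,0],[0,0,0]],
  [[-0.04,-0.0064,0],[0,0,0]],
  [[-0.04,-0.0064,0],[0,0,0]],
  [[-0.04,-0.0064,0],[0,0,0]],
  [[-0.04,-0.0064,0],[0,0,0]],
  [[-0.022,-0.003,0],[0,0,0]],
  [[0,0,0.02],[0,0,0]],
  [[0,0,0.03],[0,0,0]],
  [[0,0,0.03],[0,0,0]],
  [[0,0,0.02],[0,0,0]],
  [[0,0,0.01],[0,0,0]],
  [[0,0,0],[0,0,0]],
])

```text
time: 32.7
tool_pos: [532.7, -148.1, 71.5]
tcp_rot: [-3.141, -0.0, 1.661]
contact_force: [-0.5, 0.9, 0.0]
grip_width: 64.3
finger_force: 0.0
```

Request:
servo_tool([
  [[0,0,0],[0,0,0]],
  [[0,0,0],[0,0,0]],
  [[0,0,0],[0,0,0]],
  [[0,0,0],[0,0,0]],
  [[0,0,0],[0,0,0]],
  [[0,0,0],[0,0,0]],
], fingers=0)

```text
time: 33.45
tool_pos: [533.4, -147.6, 71.7]
tcp_rot: [3.141, 0.0, 1.66]
contact_force: [1.2, 1.0, 1.0]
grip_width: 10.9
finger_force: 30.0
```

```bash
python3 go.py
```

```text
t 33.45 [ 533.379 -147.594   71.713] [179.976   0.001  95.117] F [1.193 0.98  0.959] grip 10.922380777942605 29.984214305877686 q [-0.409  0.509  1.603  0.     1.029 -0.498]
```

The bar is gripped at 10.9 mm and 30 N. I'll lift and turn to the hook's heading.

Request:
servo_tool([
  [[0,0,-0.006],[0,0,0]],
  [[0,0,-0.015],[0,0,0]],
  [[0,0,-0.025],[0,0,0]],
  [[0,0,-0.03],[0,0,0]],
  [[0,0,-0.03],[0,0,0]],
  [[0,0,-0.025],[0,0,0]],
  [[0,0,-0.012],[0,0,0]],
  [[0,0,-0.005],[0,0,0]],
  [[0,0,0],[0,0,4]],
  [[0,0,0],[0,0,8]],
  [[0,0,0],[0,0,10]],
  [[0,0,0],[0,0,10]],
  [[0,0,0],[0,0,8]],
  [[0,0,0],[0,0,4]],
  [[0,0,0],[0,0,0]],
])

```text
time: 35.33
tool_pos: [532.7, -147.4, 218.8]
tcp_rot: [-3.14, 0.0, 0.893]
contact_force: [0.2, 0.0, -3.1]
grip_width: 11.0
finger_force: 30.0
```

```bash
python3 go.py 495.6 -301.7 219 51
python3 - <<'E'
from h import *
s=bot.capture('side'); cv2.imwrite('pics/side8.png',s[:,:,::-1])
m=mask(s,(18,120,90),(32,255,255)); m[300:]=0; c=max(cv2.findContours(m,0,2)[0],key=cv2.contourArea); print(cv2.boundingRect(c),cv2.minAreaRect(c))
E
```

```text
t 35.325 [ 532.707 -147.437  218.777] [-179.889    0.027   51.146] F [ 0.156  0.043 -3.067] grip 10.989924777000137 29.98247891664505 q [-0.409  0.373  1.39   0.     1.381  0.269]
rot first (tool deg) [-0.111  0.027  0.146] then shift in new frame mm [-143.237   68.243   -0.223]
(307, 163, 65, 68) ((332.5, 196.5), (67.1826400756836, 53.14970779418945), 37.87498474121094)
```

Request:
servo_tool([
  [[-0.008,0.004,0],[0,0,0]],
  [[-0.02,0.0095,0],[0,0,0]],
  [[-0.03,0.014,0],[0,0,0]],
  [[-0.03,0.0145,0],[0,0,0]],
  [[-0.028,0.0135,0],[0,0,0]],
  [[-0.019,0.009,0],[0,0,0]],
  [[-0.008,0.004,0],[0,0,0]],
  [[0,0,0],[0,0,0]],
  [[0,0,0],[0,0,0]],
])

```text
time: 36.5
tool_pos: [497.0, -301.0, 219.7]
tcp_rot: [-3.141, -0.001, 0.893]
contact_force: [-0.4, 0.8, -3.3]
grip_width: 11.1
finger_force: 30.0
```

```bash
python3 go.py 557.8 -352 219 51
python3 - <<'E'
from h import *
s=bot.capture('side'); t=bot.capture('top'); cv2.imwrite('pics/side9.png',s[:,:,::-1]); cv2.imwrite('pics/top9.png',t[:,:,::-1])
a=cv2.resize(s[60:240,240:440],None,fx=2.4,fy=2.4,interpolation=cv2.INTER_CUBIC); b=cv2.resize(t[150:330,400:535],None,fx=2.4,fy=2.4,interpolation=cv2.INTER_CUBIC)
cv2.imwrite('pics/v9.png',np.hstack([a,b])[:,:,::-1])
E
```

```text
t 36.5 [ 497.012 -300.974  219.74 ] [-179.985   -0.031   51.167] F [-0.425  0.79  -3.255] grip 11.05096577399849 29.979717135429382 q [-0.677  0.425  1.306  0.001  1.41   0.001]
rot first (tool deg) [-0.015 -0.031  0.167] then shift in new frame mm [-1.4   79.353  0.74 ]
```

View pics/v9.png

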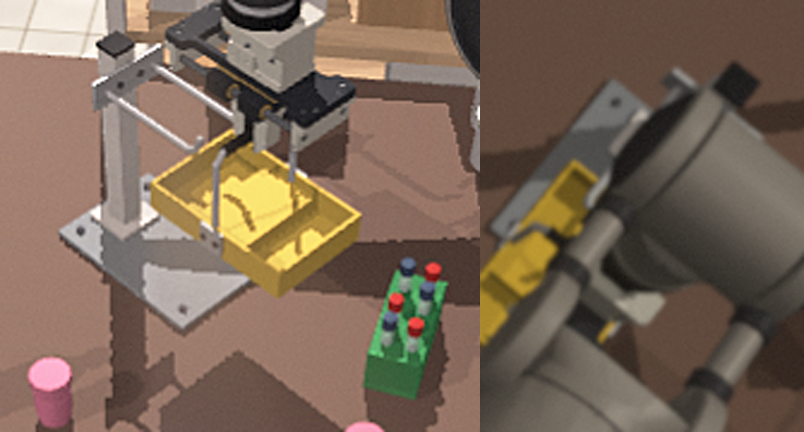

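The view shows the carrier level, its tray under the prong line and its bar just in front of the prong tips. The near leg top is at crop (220,155) and the near tip at (198,140). I'll check the bar height by projection before moving in.

Run:
```python
from h import *
b=np.array([497,-301]);yd=np.array([.629,.777])
for z in(265,278,290): print(z,proj('side',[(*(b+yd*48),z),(*(b+yd*58),z-8)]).ravel())
print('tips 259',proj('side',[(554,-307,259)]),'observed leg top', (240+220/2.4,60+155/2.4),'tip',(240+198/2.4,60+138/2.4))
```

```text
265 [332.222 127.412 329.198 131.9  ]
278 [332.286 123.279 329.241 127.803]
290 [332.347 119.412 329.281 123.97 ]
tips 259 [[323.306 116.517]] observed leg top (331.6666666666667, 124.58333333333334) tip (322.5, 117.5)
```

Request:
servo_tool([
  [[-0.0014,0.007,0],[0,0,0]],
  [[0,0.015,0],[0,0,0]],
  [[0,0.02,0],[0,0,0]],
  [[0,0.018,0],[0,0,0]],
  [[0,0.013,0],[0,0,0]],
  [[0,0.006,0],[0,0,0]],
  [[0,0,0],[0,0,0]],
])

```text
time: 37.48
tool_pos: [557.5, -352.6, 219.3]
tcp_rot: [-3.141, -0.0, 0.892]
contact_force: [-0.3, -0.3, -3.9]
grip_width: 10.6
finger_force: 30.0
```

Request:
servo_tool([
  [[0,0,0.006],[0,0,0]],
  [[0,0,0.01],[0,0,0]],
  [[0,0,0.008],[0,0,0]],
  [[0,0,0.005],[0,0,0]],
  [[0,0,0.003],[0,0,0]],
  [[0,0,0],[0,0,0]],
])

```text
time: 38.22
tool_pos: [557.3, -352.6, 187.6]
tcp_rot: [-3.141, -0.0, 0.892]
contact_force: [-0.3, -1.2, -2.8]
grip_width: 11.2
finger_force: 30.0
```

Request:
servo_tool([
  [[0,0,0.002],[0,0,0]],
  [[0,0,0.001],[0,0,0]],
  [[0,0,0],[0,0,0]],
])

```text
time: 38.6
tool_pos: [557.3, -352.6, 184.7]
tcp_rot: [-3.142, -0.0, 0.892]
contact_force: [-0.1, -1.4, -3.0]
grip_width: 11.2
finger_force: 30.0
```

Request:
servo_tool([
  [[0,0,0.001],[0,0,0]],
  [[0,0,0.001],[0,0,0]],
  [[0,0,0],[0,0,0]],
])

```text
time: 38.98
tool_pos: [557.3, -352.6, 182.7]
tcp_rot: [3.142, -0.0, 0.892]
contact_force: [0.0, -0.3, -3.5]
grip_width: 10.9
finger_force: 30.0
```

Request:
servo_tool([
  [[0,0,0.001],[0,0,0]],
  [[0,0,0],[0,0,0]],
])

```text
time: 39.22
tool_pos: [557.4, -352.7, 182.4]
tcp_rot: [3.141, -0.0, 0.892]
contact_force: [-1.3, 0.9, 2.6]
grip_width: 11.1
finger_force: 30.0
```

Request:
servo_tool([
  [[0,0,0.001],[0,0,0]],
  [[0,0,0],[0,0,0]],
])

```text
time: 39.48
tool_pos: [557.5, -352.8, 182.2]
tcp_rot: [3.14, -0.0, 0.892]
contact_force: [-2.9, 1.6, 5.7]
grip_width: 10.4
finger_force: 30.0
```

The bar seats at 182.4, as predicted. I'll release it gently, rise straight up and back away.

Request:
servo_tool([
  [[0,0,-0.001],[0,0,0]],
  [[0,0,0],[0,0,0]],
  [[0,0,0],[0,0,0]],
  [[0,0,0],[0,0,0]],
], fingers=0.4)

```text
time: 39.98
tool_pos: [557.3, -352.6, 181.4]
tcp_rot: [-3.141, -0.0, 0.892]
contact_force: [-0.2, -0.0, 0.6]
grip_width: 36.5
finger_force: 0.0
```

Request:
servo_tool([
  [[0,0,-0.005],[0,0,0]],
  [[0,0,-0.01],[0,0,0]],
  [[0,0,-0.02],[0,0,0]],
  [[0,0,-0.03],[0,0,0]],
  [[0,0,-0.03],[0,0,0]],
  [[0,-0.02,-0.03],[0,0,0]],
  [[0,-0.05,0],[0,0,0]],
  [[0,-0.05,0],[0,0,0]],
  [[0,-0.05,0],[0,0,0]],
  [[0,-0.05,0],[0,0,0]],
  [[0.03,-0.03,0],[0,0,0]],
  [[0.04,0,0],[0,0,0]],
  [[0.04,0,0],[0,0,0]],
  [[0.02,0,0],[0,0,0]],
  [[0,0,0],[0,0,0]],
  [[0,0,0],[0,0,0]],
])

```text
time: 41.98
tool_pos: [444.1, -94.9, 307.1]
tcp_rot: [3.141, 0.0, 0.892]
contact_force: [-0.5, -0.5, -0.2]
grip_width: 36.7
finger_force: 0.0
```

```bash
python3 go.py
python3 - <<'E'
from h import *
s=bot.capture('side'); t=bot.capture('top'); cv2.imwrite('pics/side10.png',s[:,:,::-1]); cv2.imwrite('pics/top10.png',t[:,:,::-1])
a=cv2.resize(s[60:470,200:450],None,fx=1.46,fy=1.46,interpolation=cv2.INTER_CUBIC); b=cv2.resize(t[140:340,80:530],None,fx=.96,fy=.96); b=cv2.copyMakeBorder(b,0,a.shape[0]-b.shape[0],0,0,0)
cv2.imwrite('pics/v10.png',np.hstack([a,b])[:,:,::-1]); print(np.hstack([a,b]).shape)
for n,i in(('top',t),('side',s)):
    for b in blobs(mask(i,(0,170,100),(7,255,255))|mask(i,(173,170,100),(180,255,255)),60): print(n,b[0],b[1],b[2],plane(n,[b[0]],131))
E
```

```text
t 41.975 [444.061 -94.948 307.117] [179.965   0.007  51.101] F [-0.549 -0.535 -0.217] grip 36.67696577372508 0.0 q [-0.379  0.138  1.467 -0.     1.536  0.299]
(599, 797, 3)
top [152.552 220.67 ] 261 [144 212  18  18] [[591.612 349.982 131.   ]]
top [168.452 248.56 ] 259 [160 240  18  18] [[526.273 307.879 131.   ]]
side [293.067 374.821] 195 [287 363  15  24] [[537.093 312.338 131.   ]]
side [261.239 389.677] 418 [250 379  24  23] [[593.67  351.037 131.   ]]
```

View pics/v10.png

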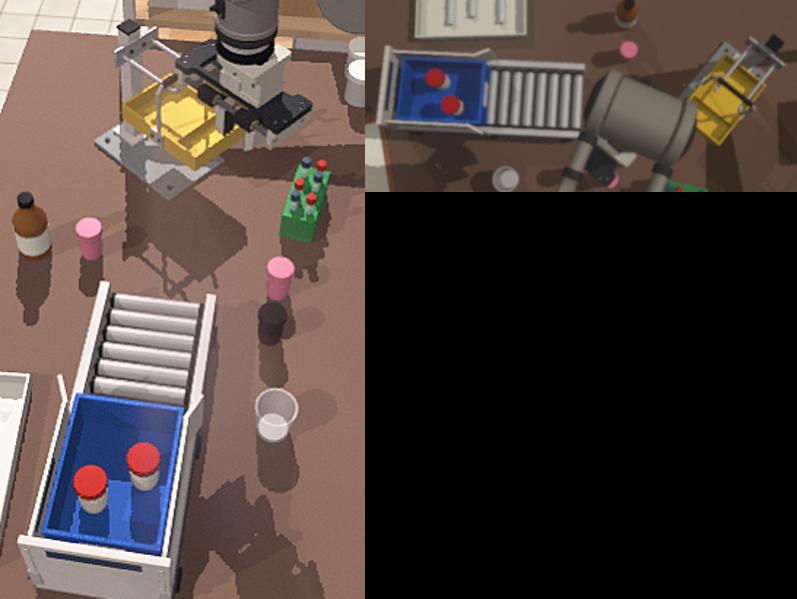

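The final view shows both pots upright in the tote, the tote home in the bay, the carrier hanging on both prongs, and the cup, bottle and rack undisturbed. One last numeric check for stillness, level and the tote's position, with a short wait in between.

Request:
servo_tool([
  [[0.02,0,-0.01],[0,0,0]],
  [[0.03,0,0],[0,0,0]],
  [[0,0,0],[0,0,0]],
  [[0,0,0],[0,0,0]],
  [[0,0,0],[0,0,0]],
  [[0,0,0],[0,0,0]],
])

```text
time: 42.82
tool_pos: [475.4, -56.1, 316.8]
tcp_rot: [3.142, -0.0, 0.891]
contact_force: [-0.6, 0.0, -0.4]
grip_width: 37.1
finger_force: 0.0
```

Run:
```python
from h import *
t0=cv2.imread('pics/top10.png')[:,:,::-1].copy()
for i in range(2): t=bot.capture('top')
for k in(t0,t):
    m=mask(k,(20,130,80),(32,255,255)); m=cv2.morphologyEx(m,cv2.MORPH_CLOSE,np.ones((7,7)))
    c=max(cv2.findContours(m,0,2)[0],key=cv2.contourArea); r=cv2.minAreaRect(c); q=plane('top',cv2.boxPoints(r),147)
    print('tray',r,q.mean(0),[np.linalg.norm(q[i]-q[i-1]) for i in range(4)])
m=mask(t,(105,150,60),(120,255,255)); ys,xs=np.where(m>0); sel=(xs>110)&(xs<310)&(ys>190)&(ys<290)
print('tote',plane('top',[(np.percentile(xs[sel],.5),239),(np.percentile(xs[sel],99.5),239)],137.5))
```

```text
tray ((450.9625244140625, 243.28793334960938), (55.949241638183594, 82.45569610595703), 37.47617721557617) [ 553.362 -349.737  147.   ] [np.float64(126.76884016861004), np.float64(198.25479781275925), np.float64(129.7847381551885), np.float64(196.65867023824185)]
tray ((451.2439270019531, 243.1951141357422), (56.84724807739258, 82.45974731445312), 38.65980911254883) [ 553.589 -350.4    147.   ] [np.float64(128.80486503269802), np.float64(198.36192519642415), np.float64(131.8392756603181), np.float64(196.66849250743672)]
tote [[544.763 434.789 137.5  ]
 [550.036 217.662 137.5  ]]
```

```bash
python3 -c "
from plant import bot
print(bot.close_job())"
```

```text
the job is handed in; nothing more can be done
None
```

I handed the job in at about 43 s: both pots stand upright in the tote, the tote is against the stop in the bay, and the empty carrier hangs level and still on the hook (the hand-in gave no verdict).

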